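# Lift a wet-coated sample plate off the hotplate with the lifter

## Robot

A 7-joint arm with a two-finger parallel gripper is mounted at the origin on the work surface. World frame = base frame: x ahead of the robot, y to its left, z up, the work surface at z = 0. Lengths are in m, angles in rad, forces in N, time in s.
With the tool pointing down it reaches from about 0.35 to 0.775 m from the base axis. Payload 3.1 kg.
Tool frame: the origin (TCP) lies midway between the tips of the shut fingers; the grasp point (between the pads) lies 19 mm behind it; z points along the fingers, y is the line along which they close (so a half turn about z gives the same grasp; the last joint's range is limited). The gripper opens to 85 mm and grips with 20 to 120 N. Pads are 22 mm wide; open, the fingers measure 114 mm over their backs; the gripper's body (76 mm by 85 mm) begins 54 mm behind the grasp point. The pads swing forward as they close: fully open they stand 13 mm farther back than shut.
Start: joints at [1.134, 0.311, 0.014, 1.512, -0.004, 1.319, -0.027], TCP at [0.212, -0.508, 0.231] pointing down, gripper open.
Joint ranges: [-2.7, 2.7], [-0.3, 1.91], [-1.27, 1.3], [0.12, 2.57], [-1.44, 4.58], [0.2, 2.03], [-3.05, 3.05]. Speed limits (rad/s): [2.79, 2.79, 3.14, 3.14, 3.14, 3.14, 3.14].

## Interface

Orientations are given as a unit quaternion [w, x, y, z].
In Python, from bench import arm gives the robot as it stands.
- The arm moves only by the tool send_rows, never from a script. Its argument "deltas" is a list of rows, each a list of 3 entries, a list of its own where there are three numbers: the shift along the tool's x, y, z each as a share of 30 mm, from -1 to 1, then the turn about the tool's z as a share of 6 degrees, from -1 to 1, then the opening, from 0 (shut) to 1 (fully open). In form: [[[x, y, z], twist, hand], ...]. A call has 1 to 12 rows; each row shifts and turns the commanded pose from where the row before left it, along the tool's axes as they then stand; what a row does not reach is not made up. A row lasts 1/12 s, in which the tool goes at most 41.7 mm and 7.16 degrees, less where a joint would pass 70% of its speed; a pose out of reach is approached as far as the arm can. A call with a number of a shift or a turn outside -1 to 1 is refused whole. A call with a gripper value outside its range is refused whole. The fingers move at their own pace and stop on an object; "squeeze" is the grip in N (left out, the last holds). Time passes only in rows, so rows that do not move let the fingers close. It gives the time, the measured TCP pose, the force, the opening and the grip force at its end, in the units of the state.
- arm.observe(): the state, without advancing time (a new reading comes with each control period).
- arm.capture(name): name is "scene" or "top"; returns the picture (384x512x3 uint8, blue, green, red); there is no depth.
- arm.camera_info(name): a dict with "mtx" (3x3 intrinsics, pixels), "R" (3x3) and "t" (3): a world point X has camera coordinates R X + t. Camera axes: x right, y down, z forward; pixel columns grow to the right and rows downward; lengths in m; the calibration is good to about 2 mm. A picture is of the moment at which its call begins. camera_info takes no time and is no camera call.
- arm.close_job(): hands the job in; it is judged then, once.
The state is a dict: "t": time; "q": joint angles; "joint_vel": joint speeds; "joint_torque": joint torques, N m; "tool_pos": TCP position; "tcp_rot": TCP orientation; "force": force on the tool from outside, world axes, zero at the start; "torque": the same for the moment, N m; "gripper_width": finger opening in m; "grip_force": force on a finger pad.
Only numpy, scipy, OpenCV 4.12 (cv2) and the standard library are available. Lean on these libraries where they do the work, as an engineer would, in place of code of your own. Each camera call takes 0.05 s, during which the arm holds its last target. There are 200 camera calls.

## Task

The coating on the round sample plate is still tacky: without touching the plate with the gripper or tipping it up, pull the lifter out of its spring clip, slide its blade well under the plate on the hotplate (the adjustable fence at the far side stops the plate running away; feel for it, do not ram the plate into it) and lift it off. Set the plate down gently on the two rails of the rack on the lab jack, level and centred, draw the lifter out from under it, and press the lifter back down into its clip until the orange jaw has snapped shut over the rod. Leave the beaker, the cups and the jar where they are.

Things in the scene. Friction and masses are not known exactly. Their poses are not given: they have to be found in the camera images.
- hotplate: Fixed low drying hotplate, white with a flat dark top 40 mm above the work surface. Origin at the work surface; x points from the open front edge (robot side) to the far end. The top spans x -130 to +105 mm, y +-80 mm. An aluminium fence (14 mm high, 140 mm long) stands across it, clamped anywhere from x = +58 to +98 mm (inner face; not reported): feel for it.
- plate: Loose round white ceramic plate with a blue coated top, 110 mm across, 9 mm thick, about 0.16 kg. Origin: centre of its underside, z up. The underside is flat to 45 mm radius, then bevelled, rising 3 mm from 45 to 55 mm radius: a wedge-shaped gap under the edge. It lies on the hotplate's top, short of the fence.
- jack: Fixed black and brass lab jack carrying a steel two-rail rack. Origin at the work surface under the rack's centre; rails along x (robot side to far side), x +-65 mm, 8 mm wide, centre lines y = +-36 mm (gap 64 mm, open at the front), tops 95 mm above the work surface. Black platform at 60 mm; a low crossbar at x = +55 mm reaches 66 mm.
- rack_centre (a point): Centre of the rack at the height of the rail tops; the plate's origin belongs here.
- stand: Fixed grey lifter stand: foot 150 x 100 x 10 mm, two forks 8 mm thick along x: front (x +33 mm) with a fixed wall at -y and the sprung orange jaw at +y; rear (x -35 mm) plain. Slots 17 mm wide, flared at the top, 79 mm high (jaw 88). Origin at the work surface under the grip; x points away from the robot, along the rod towards the blade.
- clip_seat (a point): Where the rod's axis lies when home in the front fork (62 mm above the work surface, 33 mm ahead of the stand's origin).
- jaw (a joint): Angle of the sprung orange jaw of the front fork: 0 when shut, about 0.1 rad while the rod is pushed past its nose (10 N or so of push or pull), sprung shut again.
- lifter: Loose cranked spatula, 0.15 kg, at first home in the clip. Origin: blade underside at the heel; x to the tip, z up. Steel blade x 0 to 80 mm, 48 wide, 2.5 thick; heel web (x -5 to 0, 22 wide) rises to a 14 mm round rod, axis 45 mm above the blade's underside, from x 0 to -110. Green grip block 16 wide, 22 tall, x -63 to -27. The web's front face can stop the plate's edge.
- lifter_grip (a point): Centre of the green grip block (on the rod axis, 45 mm behind the heel and 45 mm above the blade's underside); grasp across y.
- lifter_rod (a point): Point of the rod axis that lies in the front fork when stowed (12 mm behind the heel).
- lifter_tip (a point): Middle of the blade's front edge, on the underside.
- beaker: Loose empty glass beaker, 68 mm across, 85 mm high, origin at its foot. Leave alone.
- cup_a: Loose small steel cup, 68 mm across, 30 mm high, origin at its foot. Leave alone.
- cup_b: A second steel cup, the same size. Leave alone.
- jar: Loose amber jar, 52 mm across, 60 mm high, origin at its foot. Leave alone.
There are look-alikes about, which are no part of the job. Of the things that look like the lifter, the larger one is meant.

How it is judged:
By the outcome, as a careful person would: the job done as asked, in the order asked, and still so for the second after the job is handed in, with the robot touching nothing.
It also fails if it takes over 67 s, if anything falls off the work surface, if the arm or the gripper's body presses on something with over 40 N, if the wrist force passes 120 N, or if a joint passes its speed limit or range.

## Working session

There is one attempt and no reset: what is moved stays moved. The work goes in short steps, Python scripts to look and compute and a tool call to move; the robot and the scene stay as the last step left them, time stands still between calls to the robot, and variables do not carry over. Pictures are saved under pics/ and viewed, at most 10 in all, crops included, and the job is handed in when it is done.

Besides the shell and the picture viewer there is one more tool, called after "Request:" by a JSON object that holds its "name" and its "arguments". send_rows: Moves the arm, as the interface text tells. Shift numbers are shares of 30 mm and turn numbers shares of 6 degrees, none past 1 either way. Its arguments: {"type":"object","properties":{"deltas":{"type":"array"},"squeeze":{"type":"number"}},"required":["deltas"]}

```bash
mkdir -p pics; ls
python3 - <<'E'
from bench import arm
import cv2,numpy as np
for n in("scene","top"):
    cv2.imwrite(f"pics/{n}0.png",arm.capture(n)); c=arm.camera_info(n)
    print(n,np.round(c["mtx"],1).tolist(),np.round(c["R"],4).tolist(),np.round(c["t"],4).tolist())
s=arm.observe();print(s["t"],s["tool_pos"],s["tcp_rot"],s["gripper_width"],s["force"])
E
```

```text
pics
scene [[347.5, 0.0, 251.7], [0.0, 347.5, 193.0], [0.0, 0.0, 1.0]] [[0.6913, 0.7223, 0.0172], [0.4573, -0.419, -0.7844], [-0.5594, 0.5502, -0.62]] [-0.4039, -0.1872, 1.3228]
top [[489.4, 0.0, 251.2], [0.0, 489.4, 193.2], [0.0, 0.0, 1.0]] [[-0.0268, -0.9996, 0.0034], [-0.9833, 0.0257, -0.1801], [0.1799, -0.0082, -0.9836]] [0.021, 0.59, 1.5149]
0.1 [ 0.21130495 -0.50708783  0.23034424] [-1.01914738e-03  9.80575462e-01  1.96139402e-01 -2.42453559e-04] 0.08535295534552119 [0.51479526 0.78977462 0.38313909]
```

View pics/scene0.png

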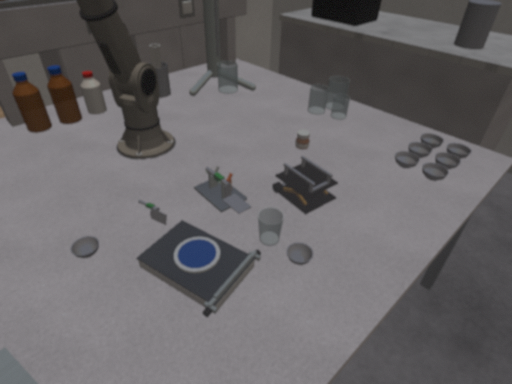

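View pics/top0.png

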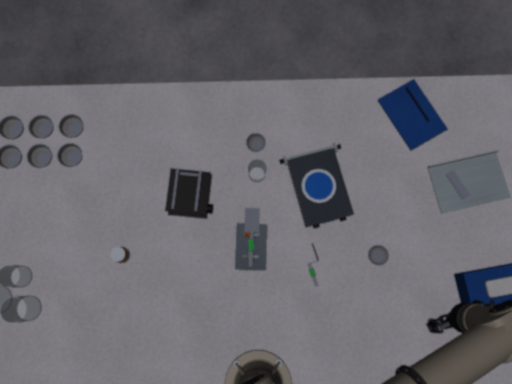

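The scene view has the stand with the green grip at about (218,177), the plate at (197,254) and the jack at (305,185). In the top view the stand is at (251,245), the plate at (319,185) and the jack at (189,193). The small look-alike is at (312,270). I'll enlarge both views.

Run:
```python
import cv2
a=cv2.imread("pics/top0.png")[135:285,155:365]; cv2.imwrite("pics/c1.png",cv2.resize(a,None,fx=3.8,fy=3.8,interpolation=cv2.INTER_CUBIC))
b=cv2.imread("pics/scene0.png")[145:315,130:345]; cv2.imwrite("pics/c2.png",cv2.resize(b,None,fx=3.5,fy=3.5,interpolation=cv2.INTER_CUBIC))
```

```text
(no output)
```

View pics/c1.png

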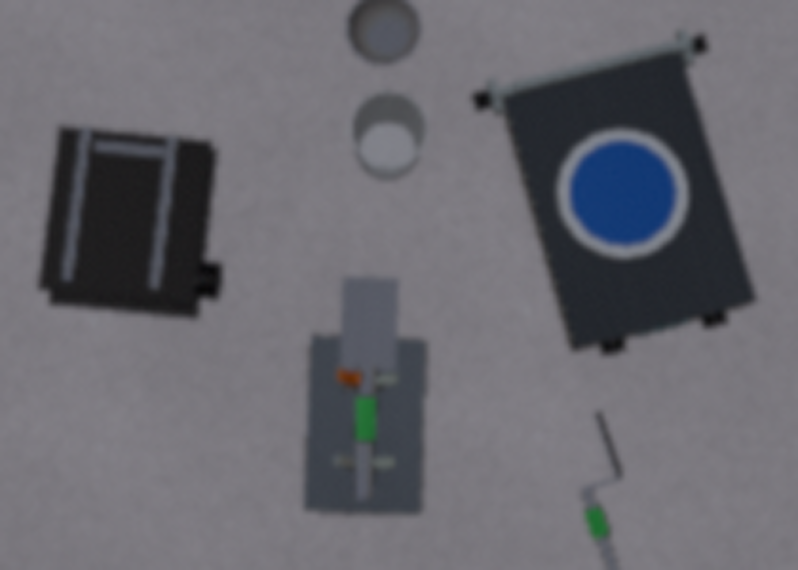

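View pics/c2.png

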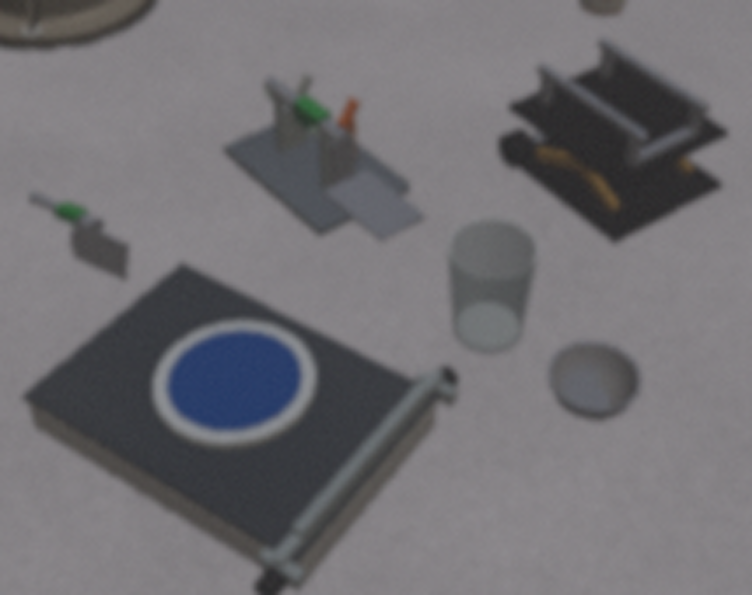

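The crops show a clear plate ellipse (blue disc with a white rim), two rails and the far crossbar, the fence bar at the far edge of the hotplate, and the orange jaw on the +y side. Next I'll measure using masks and rays.

```bash
cat > h.py <<'E'
import cv2,numpy as np
from bench import arm
C={n:arm.camera_info(n) for n in("scene","top")}
def ray(n,p):
    c=C[n];R=np.array(c["R"]);o=-R.T@np.array(c["t"]);d=R.T@np.linalg.solve(np.array(c["mtx"]),[p[0],p[1],1.]);return o,d/np.linalg.norm(d)
def onz(n,p,z):
    o,d=ray(n,p);return o+d*(z-o[2])/d[2]
def tri(ps,pt):
    (a,d),(b,e)=ray("scene",ps),ray("top",pt);k=np.linalg.lstsq(np.c_[d,-e],b-a,rcond=None)[0]
    p,q=a+d*k[0],b+e*k[1];return (p+q)/2,np.linalg.norm(p-q)
def proj(n,X):
    c=C[n];v=np.array(c["mtx"])@(np.array(c["R"])@X+c["t"]);return v[:2]/v[2]
def blobs(im,hlo,hhi,s=90,v=40,amin=4):
    h=cv2.cvtColor(im,cv2.COLOR_BGR2HSV);m=cv2.inRange(h,(hlo,s,v),(hhi,255,255))
    k,l,st,ce=cv2.connectedComponentsWithStats(m)
    return [(ce[i].round(2).tolist(),st[i,4],st[i,:4].tolist()) for i in range(1,k) if st[i,4]>=amin]
E
python3 - <<'E'
from h import *
for n in("scene","top"):
    im=cv2.imread(f"pics/{n}0.png")
    print(n,"green",blobs(im,45,80,80),"\nblue",blobs(im,105,125,120,40,60),"\norange",blobs(im,3,14,130,60,3))
t=cv2.imread("pics/top0.png");g=cv2.cvtColor(t,cv2.COLOR_BGR2GRAY)
np.set_printoptions(linewidth=250)
print("jack");print(g[165:222:4,164:216])
# hotplate dark quad
for nm,(x0,y0,x1,y1),th in(("hot",(280,140,358,232),62),("jack",(160,160,210,222),50),("foot",(230,215,272,275),95)):
    m=np.zeros_like(g);m[y0:y1,x0:x1]=(g[y0:y1,x0:x1]<th)*255
    if nm!="foot":m=cv2.morphologyEx(m,cv2.MORPH_OPEN,np.ones((3,3)))
    c=max(cv2.findContours(m,0,1)[0],key=cv2.contourArea);r=cv2.minAreaRect(c);print(nm,r,cv2.boxPoints(r).round(1).tolist())
E
```

```text
scene green [([218.25, 175.64], np.int32(28), [215, 173, 8, 6]), ([149.33, 204.93], np.int32(15), [147, 204, 6, 3])] 
blue [([54.01, 69.22], np.int32(88), [48, 65, 13, 9]), ([19.24, 75.95], np.int32(92), [13, 72, 13, 9]), ([196.51, 253.4], np.int32(742), [179, 241, 36, 26])] 
orange [([58.45, 82.41], np.int32(229), [48, 75, 23, 14]), ([24.34, 89.61], np.int32(268), [13, 82, 25, 15]), ([69.64, 110.15], np.int32(128), [63, 100, 14, 22]), ([38.11, 119.28], np.int32(133), [30, 109, 17, 21]), ([228.75, 178.25], np.int32(4), [228, 177, 2, 3])]
top green [([250.54, 244.58], np.int32(69), [248, 239, 6, 12]), ([311.59, 272.22], np.int32(32), [309, 269, 6, 8])] 
blue [([411.93, 114.49], np.int32(2402), [379, 80, 68, 69]), ([318.35, 185.32], np.int32(569), [305, 172, 28, 27]), ([485.18, 283.53], np.int32(1083), [462, 264, 50, 41])] 
orange [([246.33, 233.93], np.int32(15), [244, 233, 6, 3])]
jack
[[121 121 121 121 121 122 123 122 121 120 120 121 122 121 122 122 122 121 121 121 122 123 124 123 123 122 122 124 123 122 124 124 124 123 122 124 124 124 125 125 125 126 127 124 122 122 123 124 125 124
[... 2838 characters left out ...]
 126 124 124 124 123 122 122 123 123 121 121 121 120 120 120 118 118 119 119 119 120 120 120 121 121 120 121 120 119 119 121]]
hot ((320.04718017578125, 188.4150848388672), (72.80109405517578, 49.03771209716797), 74.05460357666016) [[286.5, 160.1999969482422], [333.6000061035156, 146.6999969482422], [353.6000061035156, 216.6999969482422], [306.5, 230.1999969482422]]
jack ((188.56198120117188, 193.57081604003906), (43.23735046386719, 45.099884033203125), 3.814074993133545) [[165.5, 214.60000610351562], [168.5, 169.60000610351562], [211.60000610351562, 172.5], [208.60000610351562, 217.5]]
foot ((250.5, 242.5), (55.0, 31.0), 90.0) [[235.0, 215.0], [266.0, 215.0], [266.0, 270.0], [235.0, 270.0]]
```

Run:
```python
from h import *
t=cv2.imread("pics/top0.png");g=cv2.cvtColor(t,cv2.COLOR_BGR2GRAY).astype(float)
s=cv2.imread("pics/scene0.png")
P,e=tri((196.51,253.4),(318.35,185.32));print("plate tri",P.round(4),e.round(4),onz("top",(318.35,185.32),.049).round(4),onz("scene",(196.51,253.4),.049).round(4))
for a in((218.25,175.64),(250.54,244.58)),:print("grip",[x.round(4) for x in tri(*a)])
print("orange",[x.round(4) for x in tri((228.75,178.25),(246.33,233.93))])
# rails: seeds (top)
def rail(x0,y0,x1,y1,z):
    pts=[]
    for y in range(y0,y1):
        xc=x0+(x1-x0)*(y-y0)/(y1-y0);xs=np.arange(int(round(xc))-4,int(round(xc))+5);w=np.clip(g[y,xs]-36,0,None);pts.append(((w*xs).sum()/w.sum(),y))
    W=np.array([onz("top",p,z)[:2] for p in pts]);v=cv2.fitLine(W.astype(np.float32),2,0,.01,.01).ravel();d=v[:2]*np.sign(v[0]);return v[2:],np.degrees(np.arctan2(d[1],d[0])),W
for nm,a in(("L",(175.5,177,172.2,205)),("R",(199,177,195.2,208))):
    c,yaw,W=rail(*a,.095);print(nm,c,yaw)
# rail ends along line (front)
for nm,x,y in(("L",172,205),("R",195.5,207)):print(nm,[(yy,g[yy,int(x)-1:int(x)+3].max()) for yy in range(y-4,y+8)])
print("top ends",[(yy,g[yy,175:178].max(),g[yy,198:202].max()) for yy in range(164,174)])
np.set_printoptions(linewidth=250)
print("stand");print(g[206:274:2,230:272].astype(int))
```

```text
plate tri [ 0.612  -0.2118  0.0462] 0.0008 [ 0.6113 -0.2118  0.049 ] [ 0.6145 -0.2128  0.049 ]
grip [array([0.4248, 0.0118, 0.0695]), np.float64(0.0006)]
orange [array([0.4583, 0.0243, 0.0716]), np.float64(0.0001)]
L [0.5976133 0.2454313] -7.1029944
R [0.590992   0.17369483] -7.160896
L [(201, np.float64(84.0)), (202, np.float64(85.0)), (203, np.float64(82.0)), (204, np.float64(84.0)), (205, np.float64(82.0)), (206, np.float64(81.0)), (207, np.float64(79.0)), (208, np.float64(66.0)), (209, np.float64(41.0)), (210, np.float64(31.0)), (211, np.float64(30.0)), (212, np.float64(29.0))]
R [(203, np.float64(85.0)), (204, np.float64(85.0)), (205, np.float64(82.0)), (206, np.float64(80.0)), (207, np.float64(81.0)), (208, np.float64(81.0)), (209, np.float64(79.0)), (210, np.float64(68.0)), (211, np.float64(45.0)), (212, np.float64(31.0)), (213, np.float64(28.0)), (214, np.float64(27.0))]
top ends [(164, np.float64(122.0), np.float64(123.0)), (165, np.float64(122.0), np.float64(124.0)), (166, np.float64(122.0), np.float64(125.0)), (167, np.float64(115.0), np.float64(125.0)), (168, np.float64(102.0), np.float64(123.0)), (169, np.float64(88.0), np.float64(119.0)), (170, np.float64(84.0), np.float64(107.0)), (171, np.float64(84.0), np.float64(90.0)), (172, np.float64(80.0), np.float64(81.0)), (173, np.float64(82.0), np.float64(79.0))]
stand
[[123 123 123 ... 122 122 122]
 [123 123 125 ... 124 123 121]
 [123 123 122 ... 122 121 122]
 ...
 [122 122 123 ... 121 122 123]
 [122 123 124 ... 120 120 121]
 [123 121 121 ... 120 121 122]]
```

Run:
```python
from h import *
import sys
np.set_printoptions(linewidth=300,threshold=sys.maxsize)
t=cv2.imread("pics/top0.png");g=cv2.cvtColor(t,cv2.COLOR_BGR2GRAY)
print(g[206:274:2,232:270])
u=np.array([np.cos(np.radians(-7.13)),np.sin(np.radians(-7.13))])
f=(onz("top",(171.7,208.6),.095)+onz("top",(194.7,210.6),.095))[:2]/2
print("front",f,"centre",f+.065*u)
m=np.array([.5976133+.590992,.2454313+.17369483])/2;print("mid line pt",m)
hot=[onz("top",p,.04)[:2].round(4) for p in[[286.5,160.2],[333.6,146.7],[353.6,216.7],[306.5,230.2]]];print("hot",hot)
for i in range(4):
    d=hot[(i+1)%4]-hot[i];print(np.linalg.norm(d),np.degrees(np.arctan2(d[1],d[0])))
print("sub: scene rail front ends",[proj("scene",[*(f),.095])])
gg=cv2.cvtColor(cv2.imread("pics/scene0.png"),cv2.COLOR_BGR2GRAY)
# green/rod centre line in top
h=cv2.cvtColor(t,cv2.COLOR_BGR2HSV)
for y in range(238,253):
    w=np.clip(t[y,244:257,1].astype(int)-t[y,244:257,2]-5,0,None);print(y,(w*np.arange(244,257)).sum()/max(w.sum(),1),w.sum())
```

```text
[[123 122 122 122 121 122 121 120 118 119 119 121 119 119 120 121 122 121 119 117 118 119 120 120 121 121 121 121 122 123 123 123 123 123 123 122 121 122]
 [125 124 122 121 121 121 121 120 118 120 119 118 113 106 100  98  99  99  98  98  99 100 102 103 103 104 104 109 117 122 122 123 123 123 122 122 123 124]
 [122 122 121 122 121 120 119 119 119 120 119 117 112  99  91  89  90  89  89  89  91  90  90  90  91  91  92 101 116 121 122 122 121 121 123 122 123 122]
 [121 120 121 122 122 122 122 120 121 121 120 117 110  98  91  89  90  90  90  90  91  91  91  90  90  91  94 103 117 121 122 122 121 121 121 122 123 123]
 [123 121 122 122 123 122 121 121 121 122 122 119 111  99  90  90  89  90  89  90  91  91  92  90  91  91  93 103 116 122 122 123 123 122 121 121 123 124]
 [121 120 120 121 121 121 120 119 119 120 119 119 111  98  91  89  90  90  89  90  90  91  91  90  90  92  94 102 116 121 122 123 123 125 124 123 124 121]
 [122 120 119 120 122 121 120 119 119 121 120 118 111  94  90  89  90  90  90  91  90  91  92  91  91  91  95 106 116 121 120 121 123 123 123 122 122 122]
 [121 121 121 1
[... 4272 characters left out ...]
[array([ 0.6995, -0.1131]), array([ 0.7412, -0.27  ]), array([ 0.5076, -0.3209]), array([ 0.4682, -0.1678])]
0.16234685090878725 -75.11632361031305
0.23908109502844418 -167.70773554070635
0.1580884878794152 104.43180485401423
0.23767999495119485 13.3053950142329
sub: scene rail front ends [array([292.07086069, 158.50362911])]
238 250.45454545454547 11
239 250.64705882352942 153
240 250.77115987460814 319
241 250.73961218836564 361
242 250.732782369146 363
243 250.71823204419888 362
244 250.73537604456826 359
245 250.71309192200556 359
246 250.73033707865167 356
247 250.68698060941827 361
248 250.68715083798884 358
249 250.66867469879517 332
250 250.7391304347826 230
251 251.05 60
252 250.5 2
```

Run:
```python
from h import *
t=cv2.imread("pics/top0.png");g=cv2.GaussianBlur(cv2.cvtColor(t,cv2.COLOR_BGR2GRAY),(0,0),.8).astype(np.float32)
def edge(a,b,z,n=30,hw=4):
    # subpixel strongest gradient across segment a-b (top px)
    a,b=np.array(a,float),np.array(b,float);d=(b-a)/np.linalg.norm(b-a);nn=np.array([-d[1],d[0]]);s=np.arange(-hw,hw+.01,.1);P=[]
    for k in np.linspace(.1,.9,n):
        q=a+(b-a)*k+np.outer(s,nn);v=cv2.remap(g,q[:,0].astype(np.float32)[None],q[:,1].astype(np.float32)[None],cv2.INTER_LINEAR)[0]
        w=np.abs(np.gradient(v));w[w<w.max()*.3]=0;P.append(a+(b-a)*k+nn*(w*s).sum()/w.sum())
    W=np.array([onz("top",p,z)[:2] for p in P],np.float32);v=cv2.fitLine(W,cv2.DIST_HUBER,0,.001,.01).ravel();yaw=np.degrees(np.arctan2(v[1],v[0]));r=np.abs((W-v[2:])@[-v[1],v[0]]).max();return v[2:].astype(float),yaw,r
E_={}
for nm,a,b in(("left",(288,162),(305.5,226)),("right",(335.5,150),(353,214)),("front",(306,227),(353,214)),("fence",(288,160),(334,147))):
    E_[nm]=edge(a,b,.04);print(nm,E_[nm])
yaw=np.radians(np.mean([E_["left"][1],E_["right"][1]]));u=np.array([np.cos(yaw),np.sin(yaw)]);v=np.array([-u[1],u[0]])
p=np.array([.6125,-.2121])
for nm in E_:
    dd=E_[nm][0]-p;print(nm,"rel plate along",dd@u,"across",dd@v)
a=onz("top",(250.0,260),.069);b=onz("top",(250.72,245),.073);c=onz("top",(251.9,215),.0195)
for i,j in((a,b),(b,c),(a,c)):print(i.round(4),j.round(4),np.degrees(np.arctan2(*(j-i)[[1,0]])))
print("grip ends",onz("top",(250.75,238.9),.073),onz("top",(250.66,250.3),.073))
for nm,x,y in(("footL",(236.3,228),(235.3,264)),("footR",(267.7,228),(265.8,264)),("bladeL",(244.7,209),(244.7,219)),("bladeR",(259,209),(259,219))):print(nm,edge(x,y,.01 if "foot" in nm else .0195))
print("blade tip",onz("top",(252,207.6),.0195))
```

```text
left (array([ 0.58626467, -0.13808084]), np.float32(13.315653), np.float32(0.0007553175))
right (array([ 0.60726047, -0.30002153]), np.float32(13.271341), np.float32(0.00048384257))
front (array([ 0.49364212, -0.24016973]), np.float32(-76.264534), np.float32(0.0065675853))
fence (array([ 0.72077769, -0.18539499]), np.float32(-76.5435), np.float32(0.00092624244))
left rel plate along -0.008512440085849112 across 0.07806835191242499
right rel plate along -0.025315754189915773 across -0.08436089444423757
front rel plate along -0.1221274124962965 across 1.2490808396912328e-05
fence rel plate along 0.11151691789343948 across 0.0010921565504155885
[0.3774 0.015  0.069 ] [0.4233 0.0115 0.073 ] -4.28605649184827
[0.4233 0.0115 0.073 ] [0.5245 0.0049 0.0195] -3.76424178145615
[0.3774 0.015  0.069 ] [0.5245 0.0049 0.0195] -3.92729195809608
grip ends [0.44226349 0.01091176 0.073     ] [0.40698044 0.0121299  0.073     ]
footL (array([0.41772565, 0.06166501]), np.float32(-3.6792238), np.float32(0.0007120918))
footR (array([ 0.43208334, -0.03944018]), np.float32(-3.694283), np.float32(0.0013473032))
bladeL (array([0.53019029, 0.02880385]), np.float32(-1.6166123), np.float32(0.0005091142))
bladeR (array([ 0.52712137, -0.01897105]), np.float32(-3.3187623), np.float32(0.0003580326))
blade tip [0.54875711 0.00387277 0.0195    ]
```

The numbers are consistent. Rail spacing comes out at 72 mm, hotplate width about 162 mm and foot about 101 mm. I get stand yaw −3.75°, hotplate +13.3° and rack −7.1°. Now I'll move.

Request:
{"name": "send_rows", "arguments": {"deltas": [[[0,0,0],1,1],[[0,0,0],1,1],[[0,0,0],1,1],[[0,0,0],1,1],[[0,0,0],0.4,1],[[0,0,0],0,1],[[0.33,-0.9,0],0,1],[[0.33,-0.9,0],0,1],[[0.33,-0.9,0],0,1],[[0.33,-0.9,0],0,1],[[0.33,-0.9,0],0,1],[[0.33,-0.9,0],0,1]], "squeeze": 80}}

```text
t: 1.1
tool_pos: [0.2817, -0.3484, 0.231]
tcp_rot: [-0.0, 0.999, -0.032, -0.0]
force: [0.5, 0.0, -0.1]
gripper_width: 0.0853
grip_force: 0.0
```

```bash
cat >> h.py <<'E'
def rot(yaw): 
    c,s=np.cos(np.radians(yaw)),np.sin(np.radians(yaw));return np.array([[c,s,0],[s,-c,0],[0,0,-1.]])
def go(target,yaw):
    """remaining turn (shares) then shift (mm and shares, in the turned tool frame)"""
    s=arm.observe();q=s["tcp_rot"];y0=np.degrees(2*np.arctan2(q[2],q[1]));dt=(y0-yaw+180)%360-180
    d=rot(yaw)@(np.array(target)-s["tool_pos"])
    print("t",round(s["t"],2),"pos",s["tool_pos"].round(4),"yaw",round(y0,2),"tilt",np.round(q[[0,3]],4),"F",s["force"].round(1),"T",s["torque"].round(2),"w",round(s["gripper_width"],4),"gf",round(s["grip_force"],1))
    print("turn",round(dt/6,2),"shift mm",(d*1e3).round(1),"shares",(d/.03).round(2))
E
python3 -c "
from h import *
go([.4246,.0115,.12],-3.75)"
```

```text
t 1.1 pos [ 0.2817 -0.3484  0.231 ] yaw -3.7 tilt [-0.0002 -0.0002] F [ 0.5  0.  -0.1] T [-0.01 -0.01 -0.01] w 0.0853 gf 0.0
turn 0.01 shift mm [ 119.1 -368.5  111. ] shares [  3.97 -12.28   3.7 ]
```

Request:
{"name": "send_rows", "arguments": {"deltas": [[[0.33,-1,0.2],0,1],[[0.33,-1,0.2],0,1],[[0.33,-1,0.2],0,1],[[0.33,-1,0.2],0,1],[[0.33,-1,0.2],0,1],[[0.33,-1,0.2],0,1],[[0.33,-1,0.3],0,1],[[0.33,-1,0.3],0,1],[[0.33,-1,0.3],0,1],[[0.33,-1,0.3],0,1],[[0.33,-1,0.2],0,1],[[0.33,-1,0.2],0,1]]}}

```text
t: 2.1
tool_pos: [0.4237, 0.0028, 0.1468]
tcp_rot: [0.0, 0.999, -0.032, -0.0]
force: [0.4, -0.3, -0.9]
gripper_width: 0.0859
grip_force: 0.0
```

Request:
{"name": "send_rows", "arguments": {"deltas": [[[0,-0.28,0.2],0,1],[[0,0,0.2],0,1],[[0,0,0],0,1]]}}

```text
t: 2.35
tool_pos: [0.4229, 0.0096, 0.1339]
tcp_rot: [0.0, 0.999, -0.032, -0.002]
force: [-0.5, -0.1, -0.4]
gripper_width: 0.0855
grip_force: 0.0
```

```bash
python3 -c "
from h import *
go([.4246,.0115,.043],-3.75)
cv2.imwrite('pics/s1.png',cv2.resize(arm.capture('scene')[120:230,160:280],None,fx=5,fy=5,interpolation=2))"
```

```text
t 2.35 pos [0.4229 0.0096 0.1339] yaw -3.65 tilt [ 0.0003 -0.0018] F [-0.5 -0.1 -0.4] T [0.02 0.01 0.01] w 0.0855 gf 0.0
turn 0.02 shift mm [ 1.6 -2.  90.9] shares [ 0.05 -0.07  3.03]
```

View pics/s1.png

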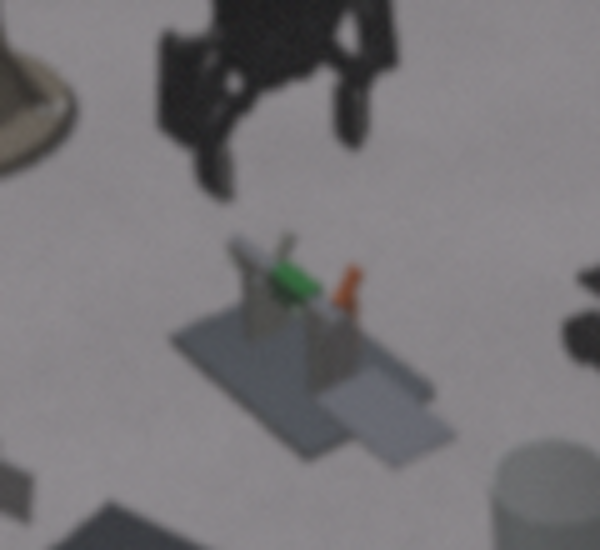

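The picture shows the open fingers straddling the green grip, with the jaw and fork clear. I'll descend and close.

Request:
{"name": "send_rows", "arguments": {"deltas": [[[0.03,-0.04,0.8],0,1],[[0,0,0.8],0,1],[[0,0,0.8],0,1],[[0,0,0.6],0,1],[[0,0,0],0,1],[[0,0,0],0,1]]}}

```text
t: 2.9
tool_pos: [0.4245, 0.0093, 0.045]
tcp_rot: [0.0, 0.999, -0.034, -0.001]
force: [0.2, 0.2, 0.1]
gripper_width: 0.0852
grip_force: 0.0
```

Request:
{"name": "send_rows", "arguments": {"deltas": [[[0,0,0],0,0],[[0,0,0],0,0],[[0,0,0],0,0],[[0,0,0],0,0],[[0,0,0],0,0],[[0,0,0],0,0],[[0,0,0],0,0],[[0,0,0],0,0],[[0,0,0],0,0],[[0,0,0],0,0]], "squeeze": 90}}

```text
t: 3.73
tool_pos: [0.4259, 0.0111, 0.0459]
tcp_rot: [0.0, 0.999, -0.033, 0.001]
force: [-0.2, 0.4, 6.0]
gripper_width: 0.0145
grip_force: 87.7
```

```bash
python3 -c "
from h import *
go([.4246,.0115,.043],-3.75)"
```

```text
t 3.73 pos [0.4259 0.0111 0.0459] yaw -3.76 tilt [0.0001 0.0005] F [-0.2  0.4  6. ] T [0.   0.22 0.01] w 0.0145 gf 87.7
turn -0.0 shift mm [-1.3 -0.3  2.9] shares [-0.04 -0.01  0.1 ]
```

Request:
{"name": "send_rows", "arguments": {"deltas": [[[0,0,-0.2],0,0],[[0,0,-0.2],0,0],[[0,0,-0.2],0,0],[[0,0,-0.2],0,0],[[0,0,-0.3],0,0],[[0,0,-0.3],0,0],[[0,0,-0.4],0,0],[[0,0,-0.8],0,0],[[0,0,-0.8],0,0],[[0,0,-0.8],0,0],[[0,0,0],0,0],[[0,0,0],0,0]]}}

```text
t: 4.73
tool_pos: [0.4266, 0.0112, 0.1731]
tcp_rot: [0.0, 0.999, -0.033, 0.002]
force: [-0.3, -0.3, -1.7]
gripper_width: 0.0146
grip_force: 88.1
```

```bash
python3 -c "
from h import *
go([.4227,-.2570,.13],13.3)
for n,z,m in(('top',(150,130),0),):
  im=arm.capture('top');print(blobs(im,45,80,80));cv2.imwrite('pics/t2.png',cv2.resize(im[150:290,190:330],None,fx=4,fy=4,interpolation=2))
im=arm.capture('scene');print(blobs(im,45,80,80));cv2.imwrite('pics/s2.png',cv2.resize(im[90:240,150:300],None,fx=3.6,fy=3.6,interpolation=2))"
```

```text
t 4.73 pos [0.4266 0.0112 0.1731] yaw -3.76 tilt [0.0001 0.0023] F [-0.3 -0.3 -1.7] T [ 0.03  0.07 -0.06] w 0.0146 gf 88.1
turn -2.84 shift mm [-65.5 260.1  43.1] shares [-2.18  8.67  1.44]
[([311.59, 272.22], np.int32(32), [309, 269, 6, 8])]
[([218.9, 139.1], np.int32(21), [217, 137, 6, 5]), ([149.43, 204.86], np.int32(14), [147, 204, 6, 3])]
```

View pics/s2.png

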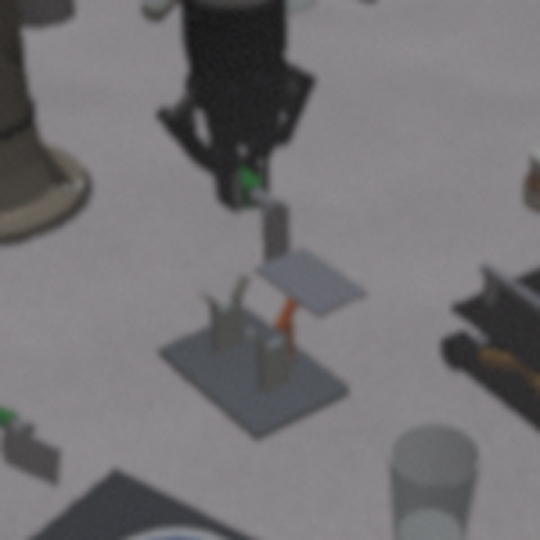

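The lifter is out of the clip and level, and the stand is empty. Next I turn to the hotplate yaw and move to the front of the plate.

Request:
{"name": "send_rows", "arguments": {"deltas": [[[0,0,0],-0.95,0],[[0,0,0],-0.95,0],[[0,0,0],-0.94,0],[[-0.43,0.86,0],0,0],[[-0.43,0.87,0],0,0],[[-0.43,0.87,0],0,0],[[-0.43,0.87,0],0,0],[[-0.43,0.87,0],0,0],[[0,0.87,0.2],0,0],[[0,0.87,0.2],0,0],[[0,0.87,0.3],0,0],[[0,0.87,0.3],0,0]]}}

```text
t: 5.83
tool_pos: [0.4153, -0.2329, 0.1394]
tcp_rot: [-0.001, 0.993, 0.116, -0.001]
force: [0.0, 0.5, -1.6]
gripper_width: 0.0143
grip_force: 88.2
```

Request:
{"name": "send_rows", "arguments": {"deltas": [[[0,0.71,0.4],0,0],[[0,0,0.5],0,0],[[0,0,0.5],0,0],[[0,0,0.4],0,0],[[0,0,0],0,0],[[0,0,0],0,0]]}}

```text
t: 6.33
tool_pos: [0.4197, -0.2519, 0.0855]
tcp_rot: [-0.002, 0.993, 0.116, -0.002]
force: [0.6, 0.4, -0.5]
gripper_width: 0.0145
grip_force: 88.2
```

```bash
python3 -c "
from h import *
go([.4237,-.2568,.0685],13.3)
a=arm.capture('top');b=arm.capture('scene')
print([ (b_[0],onz('top',b_[0],.049).round(4)) for b_ in blobs(a,105,125,120,40,60)])
A=cv2.resize(a[155:255,265:365],None,fx=5,fy=5,interpolation=2)[:500,:400];A=cv2.resize(a[160:260,280:360],(400,500),interpolation=2);B=cv2.resize(b[200:300,130:210],(400,500),interpolation=2)
cv2.imwrite('pics/p3.png',np.hstack([A,B]))"
```

```text
t 6.33 pos [ 0.4197 -0.2519  0.0855] yaw 13.28 tilt [-0.0015 -0.0019] F [ 0.6  0.4 -0.5] T [-0.05  0.01 -0.04] w 0.0145 gf 88.2
turn -0.0 shift mm [ 2.8  5.7 17. ] shares [0.09 0.19 0.57]
[([411.91, 114.45], array([ 0.8425, -0.5344,  0.049 ])), ([318.35, 185.32], array([ 0.6113, -0.2118,  0.049 ])), ([485.36, 287.49], array([ 0.2741, -0.7145,  0.049 ]))]
```

View pics/p3.png

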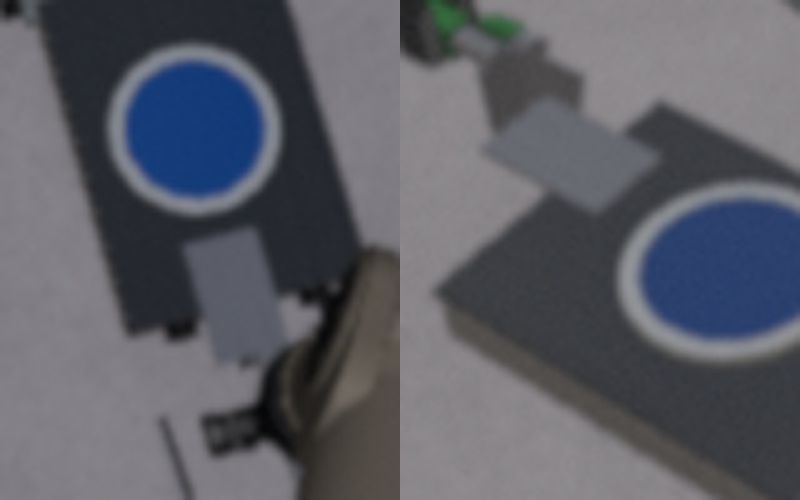

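The left view shows the blade's front edge centred at top pixel (324.2,207.2), pointing at the plate centre (318.35,185.3). The blade is level and short of the plate.

```bash
python3 -c "
from h import *
im=cv2.imread('pics/t2.png')
a=arm.capture('top');g=cv2.cvtColor(a,6).astype(int)
# blade edges on rows
for y in(210,214,218,221):
  print(y,g[y,312:340].tolist())
p=np.array([.612,-.2120]);R=rot(13.3)
for px in((324.2,207.2),):
  w=onz('top',px,.0595);print(w,(R[:2,:2]@(w[:2]-p)*1e3))
go([.4237,-.2568,.0685],13.3)
"
```

```text
210 [40, 41, 41, 43, 51, 69, 88, 92, 93, 92, 91, 92, 93, 93, 93, 93, 94, 94, 94, 93, 84, 64, 46, 41, 41, 40, 41, 41]
214 [40, 41, 40, 41, 41, 48, 67, 86, 91, 93, 92, 93, 93, 94, 94, 95, 94, 94, 93, 93, 93, 85, 67, 47, 40, 40, 40, 40]
218 [41, 40, 40, 39, 41, 41, 45, 62, 82, 90, 93, 93, 93, 93, 93, 94, 93, 94, 95, 93, 94, 93, 88, 74, 60, 59, 61, 50]
221 [40, 40, 40, 39, 39, 40, 40, 47, 66, 85, 92, 94, 93, 93, 93, 94, 94, 94, 95, 93, 92, 93, 94, 99, 110, 121, 122, 113]
[ 0.53791193 -0.22513667  0.0595    ] [-75.12303102  -4.25960972]
t 6.48 pos [ 0.4217 -0.253   0.0879] yaw 13.28 tilt [0.0003 0.0004] F [ 0.4 -0.4 -1.8] T [-0.05  0.04 -0.06] w 0.0144 gf 88.2
turn -0.0 shift mm [ 1.   4.1 19.4] shares [0.03 0.14 0.65]
```

Request:
{"name": "send_rows", "arguments": {"deltas": [[[0,0.14,0.2],0,0],[[0,0,0.2],0,0],[[0,0,0.1],0,0],[[0,0,0],0,0],[[0,0,0],0,0]]}}

```text
t: 6.9
tool_pos: [0.4219, -0.2568, 0.0719]
tcp_rot: [-0.0, 0.993, 0.116, -0.0]
force: [0.3, -0.2, -1.5]
gripper_width: 0.0146
grip_force: 88.2
```

Request:
{"name": "send_rows", "arguments": {"deltas": [[[0,0,0.03],0,0],[[0,0,0.03],0,0],[[0,0,0],0,0]]}}

```text
t: 7.15
tool_pos: [0.4222, -0.2569, 0.0705]
tcp_rot: [-0.0, 0.993, 0.116, 0.0]
force: [-0.3, -0.6, -1.5]
gripper_width: 0.0143
grip_force: 88.2
```

Request:
{"name": "send_rows", "arguments": {"deltas": [[[0,0,0.03],0,0],[[0,0,0],0,0]]}}

```text
t: 7.32
tool_pos: [0.4222, -0.257, 0.0696]
tcp_rot: [0.0, 0.993, 0.115, 0.0]
force: [-0.3, -0.0, -0.6]
gripper_width: 0.0142
grip_force: 88.2
```

```bash
python3 -c "
from h import *
go([.4237,-.2568,.0685],13.3)"
```

```text
t 7.32 pos [ 0.4222 -0.257   0.0696] yaw 13.26 tilt [0. 0.] F [-0.3 -0.  -0.6] T [-0.03  0.07  0.01] w 0.0142 gf 88.2
turn -0.01 shift mm [1.5 0.2 1.1] shares [0.05 0.01 0.04]
```

Request:
{"name": "send_rows", "arguments": {"deltas": [[[0,0,0.02],0,0],[[0,0,0],0,0]]}}

```text
t: 7.48
tool_pos: [0.4223, -0.257, 0.0691]
tcp_rot: [0.0, 0.993, 0.116, 0.0]
force: [-0.5, -0.1, -0.4]
gripper_width: 0.0146
grip_force: 88.4
```

Request:
{"name": "send_rows", "arguments": {"deltas": [[[0,0,0.02],0,0],[[0,0,0],0,0]]}}

```text
t: 7.65
tool_pos: [0.4222, -0.2571, 0.0688]
tcp_rot: [0.0, 0.993, 0.115, 0.0]
force: [-1.1, -0.8, 2.0]
gripper_width: 0.0144
grip_force: 88.9
```

Request:
{"name": "send_rows", "arguments": {"deltas": [[[0,0,0.02],0,0],[[0,0,0],0,0]]}}

```text
t: 7.82
tool_pos: [0.4222, -0.2572, 0.0685]
tcp_rot: [0.0, 0.993, 0.115, 0.0]
force: [-2.6, 0.8, 5.4]
gripper_width: 0.0145
grip_force: 89.4
```

Request:
{"name": "send_rows", "arguments": {"deltas": [[[0.15,0,-0.02],0,0],[[0.2,0,0],0,0],[[0.15,0,0],0,0],[[0.1,0,0],0,0],[[0.1,0,0],0,0],[[0.1,0,0],0,0],[[0.1,0,0],0,0],[[0.1,0,0],0,0]]}}

```text
t: 8.48
tool_pos: [0.4508, -0.2511, 0.069]
tcp_rot: [0.001, 0.993, 0.115, -0.001]
force: [-4.6, -1.4, 9.0]
gripper_width: 0.0143
grip_force: 89.7
```

Request:
{"name": "send_rows", "arguments": {"deltas": [[[0.1,0,0],0,0],[[0.1,0,0],0,0],[[0.1,0,0],0,0],[[0.1,0,0],0,0],[[0.1,0,0],0,0]]}}

```text
t: 8.9
tool_pos: [0.4653, -0.2477, 0.0691]
tcp_rot: [0.001, 0.993, 0.115, -0.001]
force: [-4.8, -1.5, 8.4]
gripper_width: 0.0146
grip_force: 89.7
```

```bash
cat >> h.py <<'E'
def plate(z=.049):
    a=arm.capture('top');b=arm.capture('scene')
    f=lambda n,im,c:[x[0] for x in blobs(im,105,125,120,40,150 if n=="scene" else 300) if np.hypot(*(np.array(x[0])-c))<90]
    P=f("scene",b,(235,215));Q=f("top",a,(270,185));print(P,Q)
    for q in Q:
        w=onz("top",q,z);d=rot(13.3)[:2,:2]@(w[:2]-[.612,-.212])*1e3;print("top@z",w.round(4),"moved along/across",d.round(1))
    for p in P:
        for q in Q:print("tri",[np.round(x,4) for x in tri(p,q)])
    return a,b
E
python3 -c "
from h import *
go([.4237,-.2568,.0685],13.3);plate()"
```

```text
t 8.9 pos [ 0.4653 -0.2477  0.0691] yaw 13.22 tilt [ 0.0006 -0.001 ] F [-4.8 -1.5  8.4] T [-0.11  0.89  0.02] w 0.0146 gf 89.7
turn -0.01 shift mm [-42.6  -0.7   0.6] shares [-1.42 -0.02  0.02]
[[205.44, 258.29]] [[316.15, 177.54]]
top@z [ 0.6371 -0.206   0.049 ] moved along/across [25.8 -0.1]
tri [array([ 0.6382, -0.2057,  0.0458]), np.float64(0.0017)]
```

Request:
{"name": "send_rows", "arguments": {"deltas": [[[0.08,0,0],0,0],[[0.08,0,0],0,0],[[0.08,0,0],0,0],[[0.08,0,0],0,0],[[0.08,0,0],0,0],[[0.08,0,0],0,0],[[0.08,0,0],0,0]]}}

```text
t: 9.58
tool_pos: [0.4816, -0.2439, 0.0691]
tcp_rot: [0.001, 0.993, 0.115, -0.001]
force: [-5.1, -0.7, 8.3]
gripper_width: 0.0145
grip_force: 89.8
```

Request:
{"name": "send_rows", "arguments": {"deltas": [[[0.05,0,0],0,0],[[0.05,0,0],0,0],[[0.05,0,0],0,0]]}}

```text
t: 9.83
tool_pos: [0.4859, -0.2429, 0.0691]
tcp_rot: [0.001, 0.993, 0.115, -0.001]
force: [-6.0, -0.6, 8.2]
gripper_width: 0.014
grip_force: 89.7
```

```bash
python3 -c "
from h import *
go([.4237,-.2568,.0685],13.3);plate()"
```

```text
t 9.83 pos [ 0.4859 -0.2429  0.0691] yaw 13.22 tilt [ 0.0006 -0.001 ] F [-6.  -0.6  8.2] T [-0.16  0.98  0.08] w 0.014 gf 89.7
turn -0.01 shift mm [-63.8  -0.8   0.6] shares [-2.13 -0.03  0.02]
[[212.34, 262.04]] [[314.3, 171.41]]
top@z [ 0.6576 -0.201   0.049 ] moved along/across [46.9 -0.2]
tri [array([ 0.6586, -0.2009,  0.046 ]), np.float64(0.0013)]
```

Request:
{"name": "send_rows", "arguments": {"deltas": [[[0.04,0,0],0,0],[[0.04,0,0],0,0],[[0.04,0,0],0,0]]}}

```text
t: 10.18
tool_pos: [0.4894, -0.2421, 0.0691]
tcp_rot: [0.001, 0.993, 0.115, -0.001]
force: [-4.5, -0.5, 8.4]
gripper_width: 0.0142
grip_force: 89.7
```

Request:
{"name": "send_rows", "arguments": {"deltas": [[[0.04,0,0],0,0],[[0.04,0,0],0,0]]}}

```text
t: 10.35
tool_pos: [0.4918, -0.2415, 0.0691]
tcp_rot: [0.001, 0.993, 0.115, -0.001]
force: [-6.7, -1.6, 8.9]
gripper_width: 0.0144
grip_force: 89.7
```

Request:
{"name": "send_rows", "arguments": {"deltas": [[[0.04,0,0],0,0],[[0.04,0,0],0,0]]}}

```text
t: 10.52
tool_pos: [0.4939, -0.2411, 0.0691]
tcp_rot: [0.001, 0.993, 0.115, -0.001]
force: [-5.2, -0.9, 8.8]
gripper_width: 0.0147
grip_force: 89.7
```

```bash
python3 -c "
from h import *
go([.4237,-.2568,.0685],13.3);plate()"
```

```text
t 10.52 pos [ 0.4939 -0.2411  0.0691] yaw 13.21 tilt [ 0.0006 -0.0012] F [-5.2 -0.9  8.8] T [-0.12  0.98  0.01] w 0.0147 gf 89.7
turn -0.01 shift mm [-71.9  -0.8   0.6] shares [-2.4  -0.03  0.02]
[[214.03, 262.85]] [[313.94, 169.71]]
top@z [ 0.6632 -0.2001  0.049 ] moved along/across [52.6  0.2]
tri [array([ 0.664, -0.2  ,  0.047]), np.float64(0.001)]
```

Request:
{"name": "send_rows", "arguments": {"deltas": [[[0.04,0,0],0,0],[[0.04,0,0],0,0],[[0.04,0,0],0,0]]}}

```text
t: 10.87
tool_pos: [0.4974, -0.2403, 0.0691]
tcp_rot: [0.001, 0.993, 0.115, -0.001]
force: [-4.9, -1.1, 8.9]
gripper_width: 0.0146
grip_force: 89.7
```

Request:
{"name": "send_rows", "arguments": {"deltas": [[[0.05,0,0],0,0],[[0.05,0,0],0,0],[[0.05,0,0],0,0]]}}

```text
t: 11.12
tool_pos: [0.502, -0.2391, 0.0691]
tcp_rot: [0.001, 0.993, 0.115, -0.001]
force: [-6.3, -0.4, 7.6]
gripper_width: 0.0146
grip_force: 89.7
```

```bash
python3 -c "
from h import *
go([.4237,-.2568,.0685],13.3);plate()"
```

```text
t 11.12 pos [ 0.502  -0.2391  0.0691] yaw 13.22 tilt [ 0.0006 -0.001 ] F [-6.3 -0.4  7.6] T [-0.13  0.85  0.02] w 0.0146 gf 89.7
turn -0.01 shift mm [-80.3  -0.8   0.6] shares [-2.68 -0.03  0.02]
[[214.05, 262.64]] [[313.96, 169.71]]
top@z [ 0.6632 -0.2002  0.049 ] moved along/across [52.6  0.3]
tri [array([ 0.6639, -0.1999,  0.0476]), np.float64(0.0012)]
```

The plate has stopped at the fence at +52.6 mm, and the blade is now wedging under it with low force. I'll slide on.

Request:
{"name": "send_rows", "arguments": {"deltas": [[[0.07,0,0],0,0],[[0.07,0,0],0,0],[[0.07,0,0],0,0],[[0.07,0,0],0,0],[[0.07,0,0],0,0]]}}

```text
t: 11.63
tool_pos: [0.5121, -0.2367, 0.0691]
tcp_rot: [0.001, 0.993, 0.115, -0.001]
force: [-5.2, -0.6, 8.1]
gripper_width: 0.0149
grip_force: 89.7
```

Request:
{"name": "send_rows", "arguments": {"deltas": [[[0.09,0,0],0,0],[[0.09,0,0],0,0],[[0.09,0,0],0,0],[[0.09,0,0],0,0],[[0.09,0,0],0,0],[[0.09,0,0],0,0],[[0.09,0,0],0,0],[[0.09,0,0],0,0]]}}

```text
t: 12.3
tool_pos: [0.533, -0.2319, 0.0691]
tcp_rot: [0.001, 0.993, 0.115, -0.001]
force: [-5.9, -1.2, 9.0]
gripper_width: 0.0146
grip_force: 89.7
```

```bash
python3 -c "
from h import *
go([.4237,-.2568,.0685],13.3);plate()"
```

```text
t 12.3 pos [ 0.533  -0.2319  0.0691] yaw 13.21 tilt [ 0.0007 -0.0013] F [-5.9 -1.2  9. ] T [-0.14  0.99 -0.01] w 0.0146 gf 89.7
turn -0.02 shift mm [-112.1   -0.9    0.6] shares [-3.74 -0.03  0.02]
[[213.99, 262.47]] [[313.96, 169.6]]
top@z [ 0.6636 -0.2002  0.049 ] moved along/across [52.9  0.4]
tri [array([ 0.664 , -0.1999,  0.0484]), np.float64(0.0009)]
```

Request:
{"name": "send_rows", "arguments": {"deltas": [[[0.1,0,0],0,0],[[0.1,0,0],0,0],[[0.1,0,0],0,0],[[0.1,0,0],0,0],[[0.1,0,0],0,0],[[0.1,0,0],0,0],[[0.1,0,0],0,0],[[0.1,0,0],0,0],[[0.1,0,0],0,0]]}}

```text
t: 13.15
tool_pos: [0.5589, -0.226, 0.0691]
tcp_rot: [0.001, 0.993, 0.115, -0.002]
force: [-7.3, -1.8, 7.7]
gripper_width: 0.0143
grip_force: 89.5
```

Request:
{"name": "send_rows", "arguments": {"deltas": [[[0.07,0,0],0,0],[[0.07,0,0],0,0],[[0.06,0,0],0,0],[[0,0,0],0,0]]}}

```text
t: 13.48
tool_pos: [0.5657, -0.2242, 0.0691]
tcp_rot: [0.001, 0.993, 0.115, -0.001]
force: [-4.9, -0.4, 7.6]
gripper_width: 0.0146
grip_force: 89.6
```

```bash
python3 -c "
from h import *
go([.4237,-.2568,.0685],13.3);a,b=plate()
A=cv2.resize(a[140:240,280:360],(400,500),interpolation=2);B=cv2.resize(b[210:310,160:240],(400,500),interpolation=2)
cv2.imwrite('pics/p4.png',np.hstack([A,B]))"
```

```text
t 13.48 pos [ 0.5657 -0.2242  0.0691] yaw 13.22 tilt [ 0.0007 -0.0007] F [-4.9 -0.4  7.6] T [-0.14  0.72 -0.05] w 0.0146 gf 89.6
turn -0.01 shift mm [-145.7   -0.9    0.6] shares [-4.86 -0.03  0.02]
[[213.8, 262.48]] [[314.15, 169.46]]
top@z [ 0.664  -0.2008  0.049 ] moved along/across [53.2  1.1]
tri [array([ 0.6642, -0.2005,  0.0491]), np.float64(0.0007)]
```

View pics/p4.png

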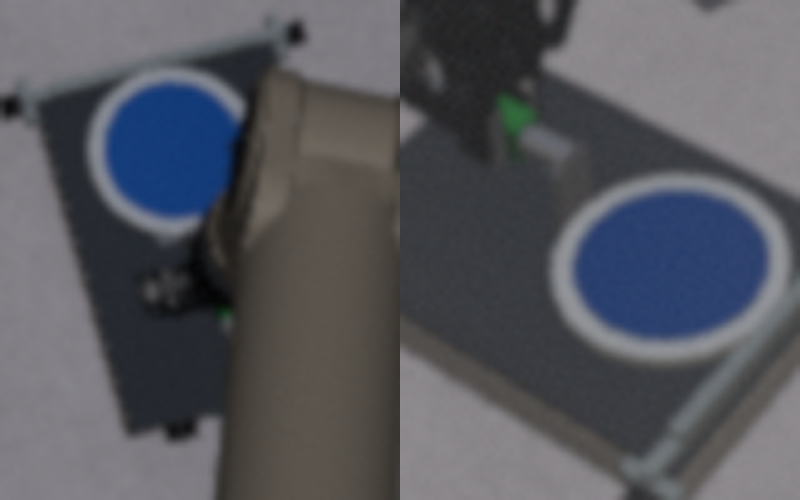

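The blade is well under the plate, with the web just behind the plate edge. The plate is flat against the fence. Lifting slowly.

Request:
{"name": "send_rows", "arguments": {"deltas": [[[-0.01,0,-0.03],0,0],[[-0.01,0,-0.03],0,0],[[-0.01,0,-0.04],0,0],[[-0.01,0,-0.05],0,0],[[-0.01,0,-0.05],0,0],[[-0.01,0,-0.06],0,0],[[-0.01,0,-0.08],0,0],[[-0.01,0,-0.1],0,0],[[0,0,-0.1],0,0],[[0,0,-0.06],0,0],[[0,0,0],0,0]]}}

```text
t: 14.5
tool_pos: [0.5644, -0.2238, 0.0872]
tcp_rot: [0.0, 0.993, 0.115, 0.001]
force: [-0.9, 0.8, -3.9]
gripper_width: 0.0141
grip_force: 88.1
```

```bash
python3 -c "
from h import *
go([.5657,-.2242,.145],13.3);a,b=plate(.065)
B=cv2.resize(b[190:310,150:250],(600,720),interpolation=2)[:600]
cv2.imwrite('pics/p5.png',B)"
```

```text
t 14.5 pos [ 0.5644 -0.2238  0.0872] yaw 13.26 tilt [0.0004 0.0007] F [-0.9  0.8 -3.9] T [-0.01  0.13 -0.  ] w 0.0141 gf 88.1
turn -0.01 shift mm [  1.2   0.7 -57.8] shares [ 0.04  0.02 -1.93]
[[212.9, 257.09]] [[314.88, 168.75]]
top@z [ 0.6626 -0.201   0.065 ] moved along/across [51.8  1. ]
tri [array([ 0.6625, -0.2006,  0.0664]), np.float64(0.0006)]
```

View pics/p5.png

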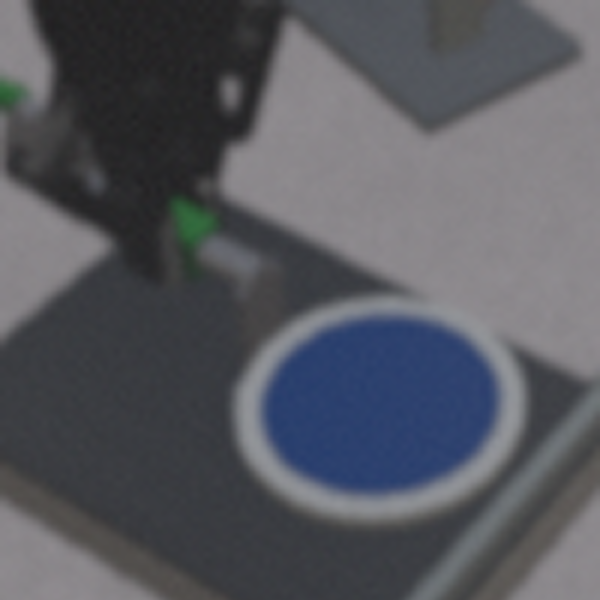

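The plate is lifted clear (tri height 0.066) and sits level, centred on the blade, 100.8 mm ahead of the TCP. I'll carry it gently.

Request:
{"name": "send_rows", "arguments": {"deltas": [[[0,0,-0.1],0,0],[[0,0,-0.2],0,0],[[0,0,-0.3],0,0],[[0,0,-0.4],0,0],[[0,0,-0.4],0,0],[[0,0,-0.4],0,0],[[0,0,-0.3],0,0],[[0,0,-0.2],0,0],[[0,0,-0.1],0,0],[[0,0,-0.1],0,0],[[0,0,0],0,0]]}}

```text
t: 15.52
tool_pos: [0.5639, -0.2237, 0.1617]
tcp_rot: [0.0, 0.993, 0.115, 0.0]
force: [0.5, 0.0, -3.5]
gripper_width: 0.0148
grip_force: 88.1
```

Request:
{"name": "send_rows", "arguments": {"deltas": [[[0,0,0],0.2,0],[[0,0,0],0.4,0],[[0,0,0],0.5,0],[[0,0,0],0.6,0],[[0,0,0],0.6,0],[[0,0,0],0.5,0],[[0,0,0],0.4,0],[[0,0,0],0.2,0],[[0,0,0],0,0]]}}

```text
t: 16.27
tool_pos: [0.5634, -0.2234, 0.1607]
tcp_rot: [-0.0, 0.998, -0.062, -0.001]
force: [-0.7, -1.1, -2.2]
gripper_width: 0.0142
grip_force: 88.1
```

```bash
python3 -c "
from h import *
go([.5011,.2213,.165],-7.13)
g=cv2.cvtColor(cv2.imread('pics/top0.png'),6).astype(float)
u=rot(-7.13)[0,:2]
for c in(183,186,189):
  v=np.clip(g[167:178,c]-32,0,None);print(c,g[166:178,c].astype(int))
for px in((183,172.2),(189,172.8)):
  w=onz('top',px,.066)[:2];print(w,(w-[.6011,.2088])@u)
plate(.145)
"
```

```text
t 16.27 pos [ 0.5634 -0.2234  0.1607] yaw -7.16 tilt [-0.0002 -0.0007] F [-0.7 -1.1 -2.2] T [0.   0.13 0.04] w 0.0142 gf 88.1
turn -0.01 shift mm [-117.  -433.5   -4.3] shares [ -3.9  -14.45  -0.14]
183 [122 120 111  84  50  43  66  83  75  50  34  29]
186 [123 123 118  98  57  39  62  82  78  56  36  30]
189 [122 122 118 100  64  40  55  76  80  65  41  30]
[0.66206151 0.22209605] 0.058839782272039357
[0.65959287 0.20290321] 0.05877246128712869
[[198.23, 242.64]] [[325.3, 161.13]]
top@z [ 0.6671 -0.2226  0.145 ] moved along/across [51.2 23. ]
tri [array([ 0.6653, -0.2292,  0.1381]), np.float64(0.013)]
```

Request:
{"name": "send_rows", "arguments": {"deltas": [[[-0.03,-0.12,0],0,0],[[-0.06,-0.24,0],0,0],[[-0.1,-0.36,0],0,0],[[-0.13,-0.48,0],0,0],[[-0.16,-0.6,0],0,0],[[-0.19,-0.72,0],0,0],[[-0.215,-0.8,0],0,0],[[-0.215,-0.8,0],0,0],[[-0.215,-0.8,0],0,0],[[-0.215,-0.8,0],0,0],[[-0.215,-0.8,0],0,0],[[-0.215,-0.8,0],0,0]]}}

```text
t: 17.37
tool_pos: [0.5316, 0.005, 0.1617]
tcp_rot: [-0.0, 0.998, -0.061, 0.0]
force: [0.7, 0.6, -2.0]
gripper_width: 0.0143
grip_force: 88.0
```

Request:
{"name": "send_rows", "arguments": {"deltas": [[[-0.215,-0.8,0],0,0],[[-0.215,-0.8,0],0,0],[[-0.215,-0.8,0],0,0],[[-0.215,-0.8,0],0,0],[[-0.215,-0.8,0],0,0],[[-0.19,-0.72,0],0,0],[[-0.16,-0.61,0],0,0],[[-0.16,-0.6,0],0,0],[[-0.13,-0.48,0],0,0],[[-0.1,-0.36,0],0,0],[[-0.06,-0.24,0],0,0],[[-0.03,-0.12,0],0,0]]}}

```text
t: 18.37
tool_pos: [0.5016, 0.2229, 0.1616]
tcp_rot: [-0.0, 0.998, -0.061, -0.0]
force: [-0.2, 0.1, -2.6]
gripper_width: 0.0142
grip_force: 88.1
```

Request:
{"name": "send_rows", "arguments": {"deltas": [[[0,0,0],0,0],[[0,0,0],0,0],[[0,0,0],0,0]]}}

```text
t: 18.62
tool_pos: [0.503, 0.2194, 0.1612]
tcp_rot: [0.001, 0.998, -0.063, 0.0]
force: [0.3, 0.7, -2.8]
gripper_width: 0.0147
grip_force: 88.0
```

```bash
cat >> h.py <<'E'
RC=np.array([.6017,.2087])
def onrack(z):
    a,b=plate(z);h=[x[0] for x in blobs(a,105,125,120,40,300) if abs(x[0][0]-190)<60];s=[x[0] for x in blobs(b,105,125,120,40,100) if x[0][0]>150]
    for n,L in(("top",h),("scene",s)):
        for q in L:print(n,"rel rack fwd/right mm",(rot(-7.13)[:2,:2]@(onz(n,q,z)[:2]-RC)*1e3).round(1))
    return a,b
E
python3 -c "
from h import *
go([*(RC-.1008*rot(-7.13)[0,:2]),.165],-7.13);onrack(.143)"
```

```text
t 18.62 pos [0.503  0.2194 0.1612] yaw -7.26 tilt [0.0006 0.    ] F [ 0.3  0.7 -2.8] T [0.03 0.15 0.01] w 0.0147 gf 88.0
turn -0.02 shift mm [-1.6 -1.6 -3.8] shares [-0.05 -0.05 -0.13]
[] [[185.85, 185.19]]
top@z [0.6037 0.2033 0.143 ] moved along/across [  87.5 -406. ]
top rel rack fwd/right mm [2.7 5.1]
scene rel rack fwd/right mm [3.4 1.4]
```

```bash
python3 -c "
from h import *
for i in range(2):
  a,b=onrack(.143);go([*(RC-.1008*rot(-7.13)[0,:2]),.165],-7.13)
print([x for x in blobs(a,105,125,120,40,60)]);print(blobs(b,105,125,120,40,60))
"
```

```text
[] [[185.77, 185.19]]
top@z [0.6037 0.2035 0.143 ] moved along/across [  87.6 -406.3]
top rel rack fwd/right mm [2.7 4.9]
scene rel rack fwd/right mm [3.4 0.8]
t 18.82 pos [0.5029 0.2201 0.1614] yaw -7.22 tilt [0.0002 0.    ] F [ 0.7  0.5 -2.4] T [-0.01  0.1  -0.09] w 0.0141 gf 88.0
turn -0.02 shift mm [-1.4 -1.  -3.6] shares [-0.05 -0.03 -0.12]
[] [[185.58, 185.21]]
top@z [0.6037 0.2041 0.143 ] moved along/across [  87.6 -406.9]
top rel rack fwd/right mm [2.5 4.3]
scene rel rack fwd/right mm [3.1 0.4]
t 18.92 pos [0.5028 0.2205 0.1614] yaw -7.18 tilt [ 0.0001 -0.    ] F [-0.   0.8 -2. ] T [ 0.01  0.13 -0.02] w 0.0144 gf 88.0
turn -0.01 shift mm [-1.2 -0.6 -3.6] shares [-0.04 -0.02 -0.12]
[([411.95, 114.45], np.int32(2405), [379, 80, 68, 69]), ([185.58, 185.21], np.int32(588), [171, 172, 29, 29]), ([485.4, 287.5], np.int32(1330), [462, 264, 50, 47])]
[([53.92, 69.16], np.int32(87), [48, 65, 13, 9]), ([19.25, 75.99], np.int32(91), [13, 72, 13, 9]), ([309.02, 155.19], np.int32(315), [295, 148, 29, 15])]
```

Request:
{"name": "send_rows", "arguments": {"deltas": [[[-0.02,-0.03,0.1],0,0],[[-0.02,-0.04,0.2],0,0],[[0,0,0.25],0,0],[[0,0,0.2],0,0],[[0,0,0.15],0,0],[[0,0,0.1],0,0],[[0,0,0],0,0],[[0,0,0],0,0],[[0,0,0],0,0],[[0,0,0],0,0]]}}

```text
t: 19.75
tool_pos: [0.502, 0.2233, 0.1318]
tcp_rot: [-0.0, 0.998, -0.062, 0.0]
force: [0.2, 0.8, -2.6]
gripper_width: 0.0143
grip_force: 88.0
```

```bash
python3 -c "
from h import *
a,b=onrack(.113);go([*(RC-.1008*rot(-7.13)[0,:2]),.125],-7.13)
for n,im,w in(('top',a,(160,160,215,215)),('scene',b,(270,130,350,200))):
  x0,y0,x1,y1=w;h=cv2.cvtColor(im[y0:y1,x0:x1],cv2.COLOR_BGR2HSV);m=cv2.inRange(h,(105,120,40),(125,255,255))
  c=max(cv2.findContours(m,0,1)[0],key=len);hull=cv2.convexHull(c);e=cv2.fitEllipse(c);e2=cv2.fitEllipse(hull);p=np.array(e2[0])+[x0,y0]
  print(n,cv2.contourArea(c),cv2.contourArea(hull),e,e2,(rot(-7.13)[:2,:2]@(onz(n,p,.113)[:2]-RC)*1e3).round(1))
"
```

```text
[[308.28, 163.12]] [[185.64, 187.38]]
top@z [0.603  0.2078 0.113 ] moved along/across [  87.8 -410.6]
tri [array([0.6038, 0.2086, 0.1145]), np.float64(0.003)]
top rel rack fwd/right mm [1.4 0.8]
scene rel rack fwd/right mm [ 1.1 -3.4]
t 19.85 pos [0.5019 0.2233 0.1318] yaw -7.14 tilt [-0.0002  0.0004] F [ 0.1 -0.2 -3.2] T [0.   0.18 0.03] w 0.0145 gf 88.0
turn -0.0 shift mm [0.  2.1 6.8] shares [0.   0.07 0.23]
top 529.5 549.5 ((25.54692840576172, 27.45507049560547), (24.86861228942871, 27.938556671142578), 148.13343811035156) ((24.634571075439453, 27.962059020996094), (27.645423889160156, 28.42194175720215), 63.221046447753906) [-0.8 -2.1]
scene 286.5 298.0 ((38.27729415893555, 33.11272430419922), (13.37952709197998, 27.462989807128906), 96.91730499267578) ((38.28860855102539, 33.101383209228516), (13.943693161010742, 28.016653060913086), 96.96929931640625) [ 1.1 -3.5]
```

Request:
{"name": "send_rows", "arguments": {"deltas": [[[0,0.03,0.06],0,0],[[0,0.02,0.08],0,0],[[0,0,0.06],0,0],[[0,0,0.04],0,0],[[0,0,0],0,0],[[0,0,0],0,0]]}}

```text
t: 20.35
tool_pos: [0.5014, 0.2217, 0.124]
tcp_rot: [0.0, 0.998, -0.062, -0.0]
force: [-0.1, 0.1, -3.0]
gripper_width: 0.0147
grip_force: 88.0
```

```bash
python3 -c "
from h import *
a,b=onrack(.107);go([*(RC-.1008*rot(-7.13)[0,:2]),.1215],-7.13)
x0,y0=160,160;h=cv2.cvtColor(a[y0:215,x0:215],cv2.COLOR_BGR2HSV);m=cv2.inRange(h,(105,120,40),(125,255,255))
c=max(cv2.findContours(m,0,1)[0],key=len);e=cv2.fitEllipse(cv2.convexHull(c));print((rot(-7.13)[:2,:2]@(onz('top',np.array(e[0])+[x0,y0],.107)[:2]-RC)*1e3).round(1))
"
```

```text
[[307.41, 165.43]] [[186.6, 187.99]]
top@z [0.6021 0.2056 0.107 ] moved along/across [  86.5 -408.6]
tri [array([0.6033, 0.2066, 0.1069]), np.float64(0.0029)]
top rel rack fwd/right mm [0.8 3. ]
scene rel rack fwd/right mm [2.5 0.5]
t 20.45 pos [0.5015 0.2218 0.1243] yaw -7.13 tilt [-0.      0.0001] F [ 0.8 -0.3 -2. ] T [0.03 0.17 0.02] w 0.0145 gf 88.0
turn -0.0 shift mm [0.2 0.5 2.8] shares [0.01 0.02 0.09]
[-0.6  1. ]
```

Centred within about 1 mm. Setting down.

Request:
{"name": "send_rows", "arguments": {"deltas": [[[0,0,0.02],0,0],[[0,0,0.02],0,0],[[0,0,0.02],0,0],[[0,0,0.02],0,0],[[0,0,0.02],0,0],[[0,0,0.02],0,0],[[0,0,0.02],0,0],[[0,0,0.02],0,0]]}}

```text
t: 21.12
tool_pos: [0.5017, 0.2218, 0.1195]
tcp_rot: [-0.0, 0.998, -0.062, 0.0]
force: [-0.2, -0.0, -1.7]
gripper_width: 0.0145
grip_force: 88.2
```

Request:
{"name": "send_rows", "arguments": {"deltas": [[[0,0,0.04],0,0],[[0,0,0.06],0,0],[[0,0,0.06],0,0],[[0,0,0.04],0,0],[[0,0,0],0,0],[[0,0,0],0,0]]}}

```text
t: 21.62
tool_pos: [0.5014, 0.2216, 0.1132]
tcp_rot: [0.0, 0.998, -0.062, -0.0]
force: [0.4, 1.1, -1.8]
gripper_width: 0.0145
grip_force: 88.2
```

```bash
python3 -c "
from h import *
a,b=onrack(.104);go([*(RC-.1008*rot(-7.13)[0,:2]),.1215],-7.13)
x0,y0=160,160;h=cv2.cvtColor(a[y0:215,x0:215],cv2.COLOR_BGR2HSV);m=cv2.inRange(h,(105,120,40),(125,255,255))
c=max(cv2.findContours(m,0,1)[0],key=len);e=cv2.fitEllipse(cv2.convexHull(c));print((rot(-7.13)[:2,:2]@(onz('top',np.array(e[0])+[x0,y0],.104)[:2]-RC)*1e3).round(1))
"
```

```text
[[307.33, 165.94]] [[186.68, 187.93]]
top@z [0.6029 0.2057 0.104 ] moved along/across [  87.3 -408.6]
tri [array([0.6036, 0.2064, 0.1054]), np.float64(0.0025)]
top rel rack fwd/right mm [1.6 2.8]
scene rel rack fwd/right mm [ 1.3 -0.8]
t 21.72 pos [0.5015 0.2217 0.1134] yaw -7.13 tilt [-0.  0.] F [ 0.1  0.5 -1.4] T [0.02 0.06 0.02] w 0.0148 gf 88.2
turn -0.0 shift mm [ 0.2  0.5 -8.1] shares [ 0.01  0.02 -0.27]
[-0.6 -0.2]
```

The weight has transferred and the plate rests on the rails. Drawing the lifter straight out.

Request:
{"name": "send_rows", "arguments": {"deltas": [[[-0.1,0,0],0,0],[[-0.3,0,0],0,0],[[-0.4,0,0],0,0],[[-0.5,0,0],0,0],[[-0.5,0,0],0,0],[[-0.5,0,0],0,0],[[-0.5,0,0],0,0],[[-0.5,0,0],0,0],[[-0.4,0,0],0,0],[[-0.2,0,0],0,0],[[0,0,0],0,0]]}}

```text
t: 22.63
tool_pos: [0.3836, 0.2366, 0.1135]
tcp_rot: [0.0, 0.998, -0.061, -0.0]
force: [-0.5, -0.1, -1.4]
gripper_width: 0.0144
grip_force: 88.2
```

```bash
python3 -c "
from h import *
a,b=onrack(.104);go([.4255,.0111,.17],-3.76)
"
```

```text
[[307.34, 165.94]] [[185.51, 188.7]]
top@z [0.6006 0.2093 0.104 ] moved along/across [  85.8 -412.7]
tri [array([0.6015, 0.2101, 0.1027]), np.float64(0.0018)]
top rel rack fwd/right mm [-1.2 -0.5]
scene rel rack fwd/right mm [ 1.3 -0.8]
t 22.73 pos [0.386  0.2362 0.1136] yaw -7.14 tilt [-0.0001  0.0006] F [ 0.3 -0.  -1.4] T [ 0.   -0.04  0.01] w 0.0143 gf 88.2
turn -0.56 shift mm [ 54.2 222.  -56.4] shares [ 1.81  7.4  -1.88]
```

The plate sits within about 1 mm of centre at the right height. Returning the lifter above the clip.

Request:
{"name": "send_rows", "arguments": {"deltas": [[[0,0,-0.6],0,0],[[0,0,-0.7],0,0],[[0,0,-0.58],-0.56,0],[[0.2,0.7,0],0,0],[[0.22,0.9,0],0,0],[[0.22,0.9,0],0,0],[[0.22,0.9,0],0,0],[[0.22,0.9,0],0,0],[[0.22,0.9,0],0,0],[[0.22,0.9,0],0,0],[[0.2,0.8,0],0,0],[[0.09,0.5,0],0,0]]}}

```text
t: 23.73
tool_pos: [0.4263, 0.0068, 0.1699]
tcp_rot: [0.001, 0.999, -0.036, 0.001]
force: [0.3, 0.4, -1.7]
gripper_width: 0.0145
grip_force: 88.3
```

Request:
{"name": "send_rows", "arguments": {"deltas": [[[0,0,0],0,0],[[0,0,0],0,0],[[0,0,0],0,0],[[0,0,0],0,0],[[0,0,0],0,0],[[0,0,0],0,0]]}}

```text
t: 24.23
tool_pos: [0.4249, 0.0121, 0.1698]
tcp_rot: [-0.0, 0.999, -0.032, 0.0]
force: [0.5, 0.9, -1.3]
gripper_width: 0.0148
grip_force: 88.3
```

```bash
python3 -c "
from h import *
go([.4257,.0112,.17],-3.76)
arm.capture('top');arm.capture('top');go([.4257,.0112,.17],-3.76)
"
```

```text
t 24.23 pos [0.4249 0.0121 0.1698] yaw -3.66 tilt [-0.0001  0.    ] F [ 0.5  0.9 -1.3] T [ 0.01  0.06 -0.03] w 0.0148 gf 88.3
turn 0.02 shift mm [ 0.8  0.8 -0.2] shares [ 0.03  0.03 -0.01]
t 24.33 pos [0.425  0.0117 0.1698] yaw -3.7 tilt [-0.      0.0001] F [-0.6  0.5 -1.8] T [-0.04  0.02  0.  ] w 0.0145 gf 88.3
turn 0.01 shift mm [ 0.8  0.5 -0.2] shares [ 0.03  0.02 -0.01]
```

Request:
{"name": "send_rows", "arguments": {"deltas": [[[0.03,0.02,0.3],0,0],[[0.01,0,0.6],0,0],[[0,0,0.7],0,0],[[0,0,0.6],0,0],[[0,0,0.5],0,0],[[0,0,0.3],0,0],[[0,0,0],0,0],[[0,0,0],0,0]]}}

```text
t: 25.0
tool_pos: [0.4259, 0.0105, 0.0795]
tcp_rot: [0.0, 0.999, -0.033, -0.0]
force: [-0.2, 0.2, -0.8]
gripper_width: 0.0143
grip_force: 88.3
```

Request:
{"name": "send_rows", "arguments": {"deltas": [[[0,0,0.1],0,0],[[0,0,0.1],0,0],[[0,0,0.1],0,0],[[0,0,0],0,0]]}}

```text
t: 25.33
tool_pos: [0.426, 0.0104, 0.0706]
tcp_rot: [0.0, 0.999, -0.033, -0.0]
force: [-0.3, -0.3, -1.2]
gripper_width: 0.0148
grip_force: 88.3
```

```bash
python3 -c "
from h import *
go([.4257,.0112,.0455],-3.76)
"
```

```text
t 25.33 pos [0.426  0.0104 0.0706] yaw -3.78 tilt [ 0.0001 -0.0001] F [-0.3 -0.3 -1.2] T [-0.05  0.07 -0.01] w 0.0148 gf 88.3
turn -0.0 shift mm [-0.3 -0.8 25.1] shares [-0.01 -0.03  0.84]
```

Request:
{"name": "send_rows", "arguments": {"deltas": [[[0,-0.02,0.1],0,0],[[0,0,0.1],0,0],[[0,0,0.1],0,0],[[0,0,0],0,0]]}}

```text
t: 25.67
tool_pos: [0.4256, 0.011, 0.0611]
tcp_rot: [0.0, 0.999, -0.033, -0.001]
force: [0.6, -1.0, -1.6]
gripper_width: 0.0147
grip_force: 88.3
```

Request:
{"name": "send_rows", "arguments": {"deltas": [[[0,0,0.1],0,0],[[0,0,0.1],0,0],[[0,0,0.1],0,0],[[0,0,0],0,0]]}}

```text
t: 26.0
tool_pos: [0.426, 0.0101, 0.0522]
tcp_rot: [0.0, 0.999, -0.033, -0.0]
force: [1.4, -2.8, -1.5]
gripper_width: 0.0144
grip_force: 88.4
```

Request:
{"name": "send_rows", "arguments": {"deltas": [[[0,0,0.1],0,0],[[0,0,0.1],0,0],[[0,0,0],0,0]]}}

```text
t: 26.25
tool_pos: [0.4257, 0.0114, 0.0462]
tcp_rot: [-0.0, 0.999, -0.033, -0.001]
force: [0.7, -1.1, -2.7]
gripper_width: 0.0146
grip_force: 88.3
```

Request:
{"name": "send_rows", "arguments": {"deltas": [[[0,0,0.04],0,0],[[0,0,0.03],0,0],[[0,0,0],0,0]]}}

```text
t: 26.5
tool_pos: [0.4258, 0.0114, 0.0458]
tcp_rot: [0.0, 0.999, -0.033, -0.001]
force: [-4.8, -1.5, 9.9]
gripper_width: 0.0143
grip_force: 90.3
```

```bash
python3 -c "
from h import *
go([.4257,.0112,.0455],-3.76)
b=arm.capture('scene');print(blobs(b,3,14,110,50,2),blobs(b,45,80,80))
B0=cv2.imread('pics/scene0.png')
f=lambda i:cv2.resize(i[160:215,190:254],(640,550),interpolation=2)[:, :]
cv2.imwrite('pics/p6.png',cv2.resize(np.hstack([f(B0),f(b)]),(800,344)))
"
```

```text
t 26.5 pos [0.4258 0.0114 0.0458] yaw -3.75 tilt [ 0.0001 -0.0005] F [-4.8 -1.5  9.9] T [-0.3   0.82 -0.05] w 0.0143 gf 90.3
turn 0.0 shift mm [-0.1  0.2  0.3] shares [-0.    0.01  0.01]
[([63.64, 98.11], np.int32(930), [48, 75, 33, 48]), ([86.5, 77.0], np.int32(2), [86, 77, 2, 1]), ([30.9, 105.93], np.int32(1067), [13, 81, 37, 50]), ([228.92, 177.54], np.int32(13), [227, 174, 4, 7])] [([220.71, 175.71], np.int32(21), [219, 173, 5, 6]), ([149.43, 204.86], np.int32(14), [147, 204, 6, 3])]
```

The rod has bottomed in the seat at the same TCP height as before. I'll ease off, release and retreat.

Request:
{"name": "send_rows", "arguments": {"deltas": [[[0,0,-0.04],0,0],[[0,0,0],0,0.5],[[0,0,0],0,1],[[0,0,0],0,1],[[0,0,0],0,1],[[0,0,0],0,1],[[0,0,0],0,1],[[0,0,0],0,1],[[0,0,0],0,1],[[0,0,0],0,1]]}}

```text
t: 27.38
tool_pos: [0.4261, 0.011, 0.0459]
tcp_rot: [0.0, 0.999, -0.033, -0.0]
force: [0.7, 0.1, -0.4]
gripper_width: 0.0853
grip_force: 0.0
```

Request:
{"name": "send_rows", "arguments": {"deltas": [[[0,0,-0.3],0,1],[[0,0,-0.6],0,1],[[0,0,-0.8],0,1],[[0,0,-0.8],0,1],[[0,0,-0.8],0,1],[[0,0,-0.8],0,1],[[-0.3,0.8,-0.3],0,1],[[-0.3,0.8,0],0,1],[[-0.3,0.8,0],0,1],[[-0.3,0.8,0],0,1],[[0,0.5,0],0,1],[[0,0,0],0,1]]}}

```text
t: 28.38
tool_pos: [0.3821, -0.1011, 0.1787]
tcp_rot: [0.001, 0.999, -0.036, 0.0]
force: [0.7, -0.9, -0.3]
gripper_width: 0.0853
grip_force: 0.0
```

```bash
python3 -c "
from h import *
a,b=onrack(.104);s=arm.observe();print(s['t'],s['tool_pos'],s['force'])
ga=[x[0] for x in blobs(a,45,80,80)][0];gb=[x[0] for x in blobs(b,45,80,80)][0];print(ga,gb,[x.round(4) for x in tri(gb,ga)],blobs(a,3,14,130,60,3),[x for x in blobs(b,3,14,130,60,3) if x[0][0]>200])
A0=cv2.imread('pics/top0.png');B0=cv2.imread('pics/scene0.png')
f=lambda i,x,y:cv2.resize(i[y:y+60,x:x+80],(400,300),interpolation=2)
cv2.imwrite('pics/p7.png',np.vstack([np.hstack([f(B0,190,155),f(b,190,155)]),np.hstack([f(a,150,165),f(b,265,140)])]))
d=cv2.absdiff(a,A0).max(2)
for n,(x,y) in dict(beaker=(257,171),cupa=(256,142),cupb=(378,255),jar=(119,254)).items():print(n,d[y-12:y+12,x-12:x+12].max())
"
```

```text
[[307.36, 165.99]] [[185.49, 188.7]]
top@z [0.6006 0.2094 0.104 ] moved along/across [  85.8 -412.7]
tri [array([0.6015, 0.2102, 0.1025]), np.float64(0.0018)]
top rel rack fwd/right mm [-1.2 -0.6]
scene rel rack fwd/right mm [ 1.5 -0.7]
28.4833 [ 0.383092   -0.09716853  0.17843575] [0.0797782  0.46913022 0.51389726]
[250.5, 244.66] [218.24, 175.72] [array([0.4245, 0.0119, 0.0691]), np.float64(0.0006)] [([246.33, 233.93], np.int32(15), [244, 233, 6, 3])] [([228.75, 178.25], np.int32(4), [228, 177, 2, 3])]
beaker 4
cupa 5
cupb 5
jar 5
```

View pics/p7.png

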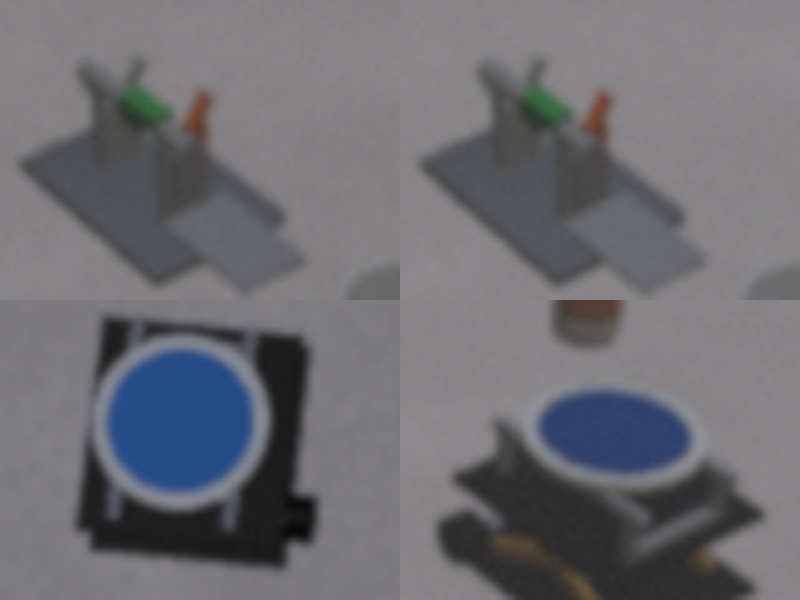

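The last view shows the lifter and orange jaw looking just as they did at the start (top pair, jaw at (229,178)). The plate sits level and centred across both rails (bottom pair, top view (185.5,188.7)). The beaker, cups and jar have not moved.

```bash
python3 -c "
from bench import arm
print(arm.close_job())"
```

```text
the job is handed in; nothing more can be done
None
```

The plate is level and within about 1.5 mm of centre on the rack rails, the lifter is back in its clip with the jaw shut, the beaker, cups and jar have not moved, and the job was handed in at about 28.5 s.

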